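# Sort the paint bottles and test tiles back after the class

## Robot

A 6-joint arm with a two-finger parallel gripper is mounted at the origin on a cart in front of the work surface, level with it; the furniture and walls round the work are solid. World frame = base frame: x ahead of the robot, y to its left, z up, the work surface at z = 0. Lengths are in m, angles in rad, forces in N, time in s.
With the tool pointing down it reaches from about 0.275 to 0.825 m from the base axis. Payload 5.2 kg.
Tool frame: the origin (TCP) lies between the finger pads; the fingertips stand 25 mm ahead of it and the grasp point (between the pads) lies 6 mm ahead of it; z points along the fingers, y is the line along which they close (so a half turn about z gives the same grasp; the last joint's range is limited). The gripper opens to 93 mm and grips with 3 to 60 N. Pads are 15 mm wide; open, the fingers measure 128 mm over their backs; the gripper's body (75 mm by 188 mm) begins 65 mm behind the grasp point.
Start: joints at [-1.536, 0.259, 1.535, -0, 1.348, -0.203], TCP at [0.13, -0.535, 0.244] pointing down, gripper open.
Joint ranges: [-3.14, 3.14], [-0.91, 2.08], [0.19, 2.58], [-1.22, 4.36], [0.22, 2.71], [-3.12, 3.12]. Speed limits (rad/s): [2.57, 2.57, 3.14, 3.14, 3.14, 3.14].

## Interface

Orientations are given as a unit quaternion [w, x, y, z].
In Python, from station import * gives the robot as it stands.
- The arm moves only by the tool apply_moves, never from a script. Its argument "targets" is a list of rows, each an object of numbers: "rx", "ry", "rz": the turn, a rotation vector about the tool's x, y, z in rad; "tx", "ty", "tz": the shift along the tool's x, y, z in mm; "jaw": the closure, from 0 (fully open) to 1 (shut). A call has 1 to 8 rows; each row is the pose to reach, as a shift and turn from the pose commanded when the call began, along the tool's axes at that moment; what a row does not reach only later rows make up. A row lasts 1/10 s, in which the tool goes at most 50 mm and 8.59 degrees, less where a joint would pass 70% of its speed; a pose out of reach is approached as far as the arm can. A call with a gripper value outside its range is refused whole. The fingers move at their own pace and stop on an object; the grip force is fixed at half the most. Time passes only in rows, so rows that repeat a pose let the fingers close. It gives the time, the measured TCP pose, the force, the opening and the grip force at its end, in the units of the state.
- read_state(): the state, without advancing time (a new reading comes with each control period).
- camera(name): name is "scene" or "top" or "wrist"; returns the picture (480x640x3 uint8, red, green, blue); there is no depth.
- get_calibration(name): a dict with "intrinsics" (3x3 intrinsics, pixels), "view" (4x4, takes a point from world to camera coordinates); the wrist camera has in their place "hand_eye" (4x4, takes a point from camera to tool coordinates, whose origin is the TCP and whose axes are the flange's). Camera axes: x right, y down, z forward; pixel columns grow to the right and rows downward; lengths in m; the calibration is good to about 2 mm. A picture is of the moment at which its call begins: read the wrist's pose just before it. get_calibration takes no time and is no camera call.
- finish_job(): hands the job in; it is judged then, once.
The state is a dict: "time_s": time; "joint_positions": joint angles; "joint_vel": joint speeds; "effort": joint torques, N m; "eef_pos": TCP position; "ee_rot": TCP orientation; "contact_force": force on the tool from outside, world axes, zero at the start; "ft_torque": the same for the moment, N m; "width": finger opening in m; "gripper_force": force on a finger pad.
Only numpy, scipy, OpenCV 4.12 (cv2) and the standard library are available. Lean on these libraries where they do the work, as an engineer would, in place of code of your own. Each camera call takes 0.05 s, during which the arm holds its last target. There are 200 camera calls.

## Task

The class is over: sort what was left out back to where it belongs. Stand the two small nozzle bottles in the two free bays of the three-bay narrow caddy and the large flat-capped bottle in the free bay of the two-bay wide caddy, and lay both test tiles flat, one on the other, in the tile box with the cut-away sides. Keep the bottles upright, lift the upper tile cleanly off the lower one before that one is moved, and leave the two bottles that already stand in the caddies where they are.

Things in the scene. Friction and masses are not known exactly. Their poses are not given: they have to be found in the camera images.
- small_bottle_1: Small paint bottle, 36 mm in diameter and 93 mm high, round, with a thin pointed nozzle cap; straight body up to 70 mm. Origin: centre of its underside; z up its axis. About 75 g. One of two equal small bottles left out on the open table.
- small_bottle_2: Small paint bottle, 36 mm in diameter and 93 mm high, round, with a thin pointed nozzle cap; straight body up to 70 mm. Origin: centre of its underside; z up its axis. About 75 g. One of two equal small bottles left out on the open table.
- large_bottle: Large paint bottle, 48 mm in diameter and 128 mm high, round, with a wide flat cap; straight body up to 105 mm. Origin: centre of its underside; z up its axis. About 190 g. It stands on the open table. Mind the fixed equipment behind the work (beyond about x = 0.6 m in the middle): rack and turntables with bottles, 0.12 m high in front, 0.26 m on the upper tiers; carry things round in front of it.
- tile_upper: Square glazed test tile, 58 x 58 x 8 mm, 50 g, white edge with a glaze patch. Origin: centre of its underside; x and y along its edges, z up. It lies flat and askew on top of tile_lower, overlapping it by more than half, so its underside is 8 mm above the table.
- tile_lower: Square glazed test tile, 58 x 58 x 8 mm, 50 g, white edge with a glaze patch. Origin: centre of its underside; x and y along its edges, z up. It lies flat on the table, partly covered by tile_upper.
- narrow_caddy: Low plywood caddy, fixed, 57 mm (x) by 161 mm (y), walls 5 mm thick, 32 mm high (ends 36), inner floor 6 mm up. Three bays 47 x 47 mm in a row along its y, centres at y = -52, 0, +52 mm: the one at +52 holds small_standing, the other two are free. Origin: centre of its underside; z up. Fingers that close along its x, across the row, clear the neighbouring bottles.
- wide_caddy: Low plywood caddy, fixed, 71 mm (x) by 137 mm (y), walls 5 mm thick, 32 mm high (ends 36), inner floor 6 mm up. Two bays 61 x 61 mm in a row along its y, centres at y = -33 and +33 mm: the one at +33 holds large_standing, the one at -33 is free. Origin: centre of its underside; z up. Fingers that close along its x clear the neighbouring bottle.
- tile_box: Square tile box, fixed: plywood base 88 x 88 mm, inner floor 6 mm up, and four L-shaped corner walls, 5 mm thick, up to 31 mm high, 68 x 68 mm between them for a stack of tiles. The middle of each side is open, 44 mm wide, so fingers holding a tile by two facing edges pass between the corners. Origin: centre of its underside; x, y square to its sides, z up.
- small_standing: Small nozzle bottle, 36 mm in diameter and 93 mm high, standing in the narrow caddy's bay at +y; it stays there. Origin: centre of its underside.
- large_standing: Large flat-capped bottle, 48 mm in diameter and 128 mm high, standing in the wide caddy's bay at +y; it stays there. Origin: centre of its underside.

How it is judged:
By the outcome, as a careful person would: the job done as asked, in the order asked, and still so for the second after the job is handed in, with the robot touching nothing.
It also fails if it takes over 147 s, if anything falls off the work surface, if the arm or the gripper's body presses on something with over 40 N, if the wrist force passes 120 N, or if a joint passes its speed limit or range.

## Working session

There is one attempt and no reset: what is moved stays moved. The work goes in short steps, Python scripts to look and compute and a tool call to move; the robot and the scene stay as the last step left them, time stands still between calls to the robot, and variables do not carry over. Pictures are saved under pics/ and viewed, at most 14 in all, crops included, and the job is handed in when it is done.

Besides the shell and the picture viewer there is one more tool, called after "Call:" by a JSON object that holds its "name" and its "arguments", one argument or row to a line. apply_moves: Moves the arm, as the interface text tells. Its arguments: {"type":"object","properties":{"targets":{"type":"array","items":{"type":"object","properties":{"rx":{"type":"number"},"ry":{"type":"number"},"rz":{"type":"number"},"tx":{"type":"number"},"ty":{"type":"number"},"tz":{"type":"number"},"jaw":{"type":"number"}}}}},"required":["targets"]}

```bash
mkdir -p pics; ls; python3 - <<'E'
from station import *
import cv2
s=read_state();print(s)
for n in ("scene","top"):
    im=camera(n);cv2.imwrite(f"pics/{n}0.png",im[...,::-1])
    c=get_calibration(n);print(n,c)
print(get_calibration("wrist"))
E
```

```text
pics
{'time_s': 0.0, 'joint_positions': array([-1.53580446e+00,  2.59337578e-01,  1.53607950e+00, -2.30001560e-05,
        1.34801748e+00, -2.02845061e-01]), 'joint_vel': array([-0.0006519 , -0.0017583 ,  0.00054133, -0.00116975,  0.00022299,
        0.00092385]), 'effort': array([ 4.74833450e-04, -4.37300491e+01, -2.84001803e+01,  7.18524121e-02,
        4.12601244e-02, -1.31646589e-04]), 'eef_pos': array([ 0.12955343, -0.53399862,  0.24282204]), 'ee_rot': array([-9.18650842e-04,  9.92936804e-01,  1.18640862e-01,  6.60276276e-05]), 'contact_force': array([ 0.10186728, -0.58712322,  0.3794301 ]), 'ft_torque': array([-0.0190827 , -0.0161872 ,  0.00034408]), 'gripper_force': 0.0, 'width': 0.09288422704294413}
scene {'intrinsics': array([[615.38046758,   0.        , 321.40230379],
       [  0.        , 615.38046758, 230.87753768],
       [  0.        ,   0.        ,   1.        ]]), 'view': array([[-0.49706255, -0.86756203, -0.01627706,  0.36233275],
       [-0.34538985,  0.21502709, -0.91349286,  0.19889797],
       [ 0.79601173, -0.44844116, -0.40652904,  0.9820648 ],
       [ 0.     
[... 298 characters left out ...]
-0.95455069,  0.18884028, -0.23059126,  0.49694434],
       [ 0.22744766, -0.03845604, -0.97303067,  0.88144498],
       [ 0.        ,  0.        ,  0.        ,  1.        ]])}
{'intrinsics': array([[332.02030285,   0.        , 322.01981056],
       [  0.        , 332.02030285, 239.74055263],
       [  0.        ,   0.        ,   1.        ]]), 'hand_eye': array([[-2.85903688e-04, -9.62225069e-01, -2.72255093e-01,
         7.47644413e-02],
       [ 9.99999272e-01, -5.94204345e-04,  1.04995221e-03,
         1.01592707e-03],
       [-1.17206550e-03, -2.72254595e-01,  9.62224538e-01,
        -1.40892101e-01],
       [ 0.00000000e+00,  0.00000000e+00,  0.00000000e+00,
         1.00000000e+00]])}
```

View pics/top0.png

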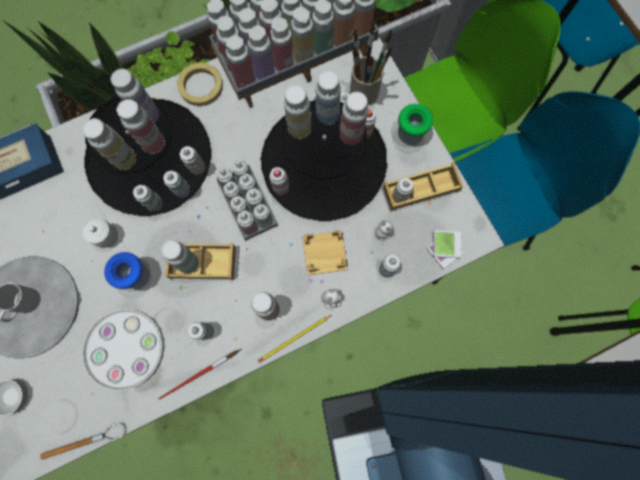

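View pics/scene0.png

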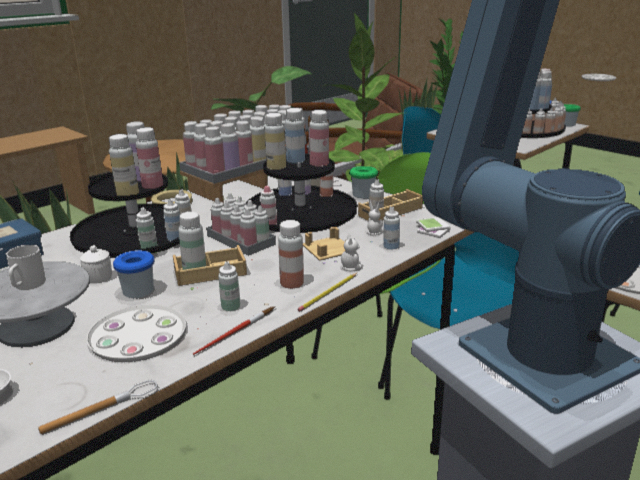

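The top view shows the small bottles at about (200,330) and (390,264), the large bottle at (264,305) and the tiles at (445,247). The tile box is at (325,252), the narrow caddy at (423,187) and the wide caddy at (201,261). In both caddies the standing bottle is at the left end, which is +y.

```bash
cat > h.py <<'E'
from station import *
import numpy as np, cv2
from scipy.spatial.transform import Rotation as R
def cam(n,s=None):
    c=get_calibration(n);K=c["intrinsics"]
    if n=="wrist":
        T=np.eye(4);w,x,y,z=s["ee_rot"];T[:3,:3]=R.from_quat([x,y,z,w]).as_matrix();T[:3,3]=s["eef_pos"]
        return K,T@c["hand_eye"]
    return K,np.linalg.inv(c["view"])
def ray(KC,uv,z):
    K,C=KC;d=C[:3,:3]@np.linalg.inv(K)@[uv[0],uv[1],1];o=C[:3,3]
    return (o+d*(z-o[2])/d[2])
def proj(KC,p):
    K,C=KC;q=K@(np.linalg.inv(C)@[*p,1])[:3];return q[:2]/q[2]
def totool(s,p,tip=0.006):
    """shift in mm along the present tool axes to bring TCP to p"""
    w,x,y,z=s["ee_rot"];return R.from_quat([x,y,z,w]).inv().apply(np.array(p)-s["eef_pos"])*1000
E
python3 - <<'E'
from h import *
t=cam("top")
for n,uv,z in [("s1 cap",(197,328),.075),("s2 cap",(390,258),.075),("large",(262,300),.128),("box",(325,252),.006),("tiles",(445,245),.016),
 ("nc bl",(387,200),.03),("nc tl",(385,187),.03),("nc r",(461,176),.03),("wc l",(167,271),.03),("wc br",(235,275),.03),("wc tr",(235,245),.03)]:
    print(n,ray(t,uv,z).round(3))
im=cv2.imread("pics/top0.png")[150:345,160:480]
cv2.imwrite("pics/crop0.png",cv2.resize(im,(800,488),interpolation=cv2.INTER_CUBIC))
E
```

```text
s1 cap [0.41  0.374 0.075]
s2 cap [ 0.473 -0.024  0.075]
large [0.432 0.236 0.128]
box [0.525 0.098 0.006]
tiles [ 0.488 -0.158  0.016]
nc bl [ 0.607 -0.056  0.03 ]
nc tl [ 0.637 -0.058  0.03 ]
nc r [ 0.63  -0.227  0.03 ]
wc l [0.544 0.432 0.03 ]
wc br [0.508 0.293 0.03 ]
wc tr [0.572 0.283 0.03 ]
```

View pics/crop0.png

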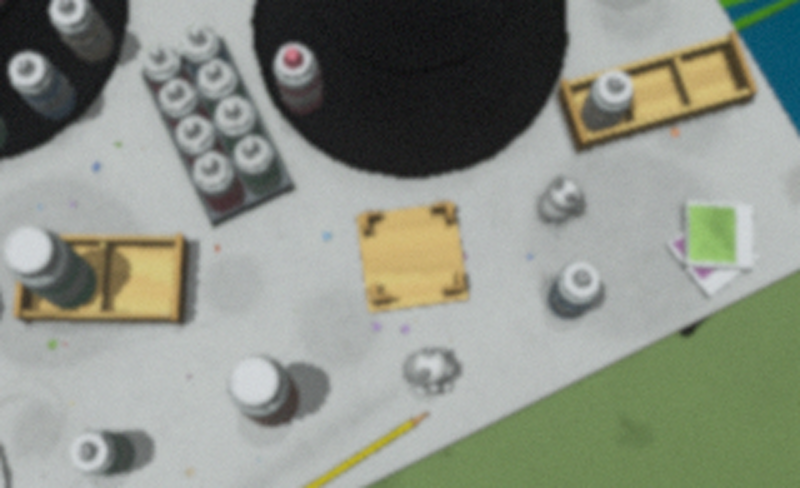

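Region seen: the large bottle, both small bottles, the box, the tiles (the upper one with a green patch) and the free bays are all visible. Next I move to an overview pose with the wrist camera.

Call:
{"name": "apply_moves", "arguments": {
  "targets": [
    {"tx":233,"ty":-177,"tz":-10},
    {"tx":233,"ty":-177,"tz":-10},
    {"tx":233,"ty":-177,"tz":-10},
    {"tx":233,"ty":-177,"tz":-10},
    {"tx":233,"ty":-177,"tz":-10},
    {"tx":233,"ty":-177,"tz":-10},
    {"tx":233,"ty":-177,"tz":-10}
  ]
}}

```text
validation failed for argument at $.ta...
```

Call:
{"name": "apply_moves", "arguments": {
  "targets": [
    {"tx":233,"ty":-177,"rz":0.238},
    {"tx":233,"ty":-177,"rz":0.238},
    {"tx":233,"ty":-177,"rz":0.238},
    {"tx":233,"ty":-177,"rz":0.238},
    {"tx":233,"ty":-177,"rz":0.238},
    {"tx":233,"ty":-177,"rz":0.238},
    {"tx":233,"ty":-177,"rz":0.238},
    {"tx":233,"ty":-177,"rz":0.238}
  ]
}}

```text
validation failed for argument at $.ta...
```

```bash
cat >> h.py <<'E'
def snap(name):
    import pickle
    s=read_state();im=camera("wrist");cv2.imwrite(f"pics/{name}.png",im[...,::-1]);pickle.dump(s,open(f"pics/{name}.pkl","wb"))
    print(s["time_s"],s["eef_pos"].round(4),s["ee_rot"].round(4),s["joint_positions"].round(2),s["width"].round(4));return s,im
def load(name):
    import pickle
    return pickle.load(open(f"pics/{name}.pkl","rb")),cv2.imread(f"pics/{name}.png")
E
python3 -c "
from h import *
snap('w1')"
```

```text
Traceback (most recent call last):
  File "h.py", line 21, in snap
    print(s["time_s"],s["eef_pos"].round(4),s["ee_rot"].round(4),s["joint_positions"].round(2),s["width"].round(4));return s,im
                                                                                               ^^^^^^^^^^^^^^^^
AttributeError: 'float' object has no attribute 'round'
```

View pics/w1.png

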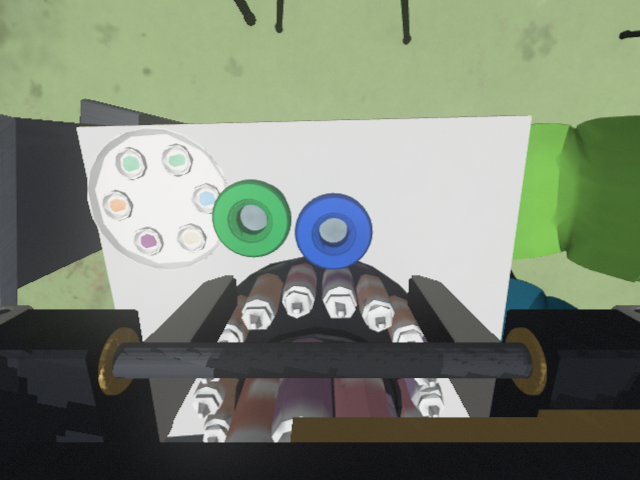

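The moves were refused, so I'll give all keys in every row. This picture is only of the side table; it shows that the fingers hide rows below about 290.

Call:
{"name": "apply_moves", "arguments": {
  "targets": [
    {"tx":200,"ty":-177,"tz":-10,"rx":0,"ry":0,"rz":0,"jaw":0},
    {"tx":200,"ty":-177,"tz":-10,"rx":0,"ry":0,"rz":0,"jaw":0},
    {"tx":200,"ty":-177,"tz":-10,"rx":0,"ry":0,"rz":0,"jaw":0},
    {"tx":200,"ty":-177,"tz":-10,"rx":0,"ry":0,"rz":0,"jaw":0},
    {"tx":200,"ty":-177,"tz":-10,"rx":0,"ry":0,"rz":0,"jaw":0},
    {"tx":200,"ty":-177,"tz":-10,"rx":0,"ry":0,"rz":0,"jaw":0},
    {"tx":200,"ty":-177,"tz":-10,"rx":0,"ry":0,"rz":0,"jaw":0}
  ]
}}

```text
time_s: 0.85
eef_pos: [0.2834, -0.3131, 0.2539]
ee_rot: [-0.0, 0.993, 0.121, 0.0]
contact_force: [-0.7, -1.1, 0.4]
width: 0.093
gripper_force: 0.0
```

Call:
{"name": "apply_moves", "arguments": {
  "targets": [
    {"tx":200,"ty":-190,"tz":0,"rx":0,"ry":0,"rz":0.242,"jaw":0},
    {"tx":200,"ty":-190,"tz":0,"rx":0,"ry":0,"rz":0.242,"jaw":0},
    {"tx":200,"ty":-190,"tz":0,"rx":0,"ry":0,"rz":0.242,"jaw":0},
    {"tx":200,"ty":-190,"tz":0,"rx":0,"ry":0,"rz":0.242,"jaw":0},
    {"tx":200,"ty":-190,"tz":0,"rx":0,"ry":0,"rz":0.242,"jaw":0},
    {"tx":200,"ty":-190,"tz":0,"rx":0,"ry":0,"rz":0.242,"jaw":0},
    {"tx":200,"ty":-190,"tz":0,"rx":0,"ry":0,"rz":0.242,"jaw":0},
    {"tx":200,"ty":-190,"tz":0,"rx":0,"ry":0,"rz":0.242,"jaw":0}
  ]
}}

```text
time_s: 1.65
eef_pos: [0.4319, -0.0841, 0.2533]
ee_rot: [0.0, 1.0, -0.001, -0.001]
contact_force: [-1.1, -0.2, -1.3]
width: 0.0929
gripper_force: 0.0
```

```bash
sed -i 's/s\["width"\].round(4)/s["width"]/' h.py
python3 -c "
from h import *
snap('w2')"
```

```text
1.65 [ 0.4319 -0.0841  0.2533] [ 2.0e-04  1.0e+00 -1.2e-03 -5.0e-04] [-0.45  0.05  1.76 -0.    1.33  1.13] 0.09286653976592614
```

View pics/w2.png

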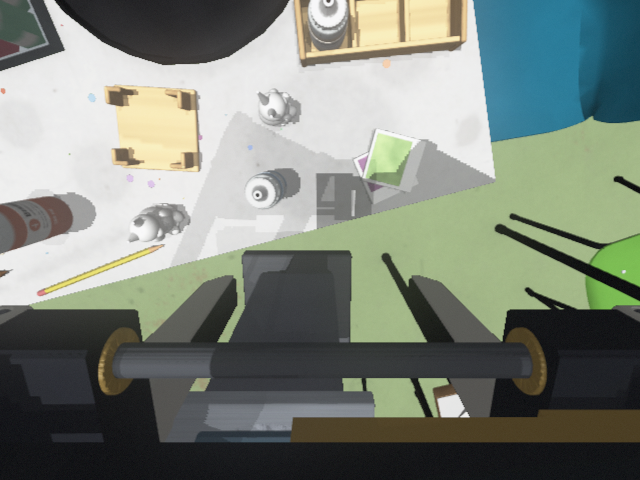

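Wrist overview: tiles near (390,160), tile box (157,128), small bottle 2 (262,188), narrow caddy (383,25), large bottle at the left (20,220). I'll zoom in for the edges.

```bash
python3 - <<'E'
from h import *
s,im=load('w2')
def cr(x0,y0,x1,y1,k=4):
    c=cv2.resize(im[y0:y1,x0:x1],None,fx=k,fy=k,interpolation=cv2.INTER_CUBIC)
    for x in range((x0+9)//10*10,x1,10): cv2.putText(c,str(x),((x-x0)*k,8),0,.3,(0,0,255),1); cv2.line(c,((x-x0)*k,10),((x-x0)*k,16),(0,0,255),1)
    for y in range((y0+9)//10*10,y1,10): cv2.putText(c,str(y),(0,(y-y0)*k+4),0,.3,(0,0,255),1)
    return c
a=np.zeros((600,800,3),np.uint8)
A=cr(345,120,440,200);B=cr(100,80,205,175);C=cr(290,0,475,70,3)
a[:320,:380]=A;a[:380,380:800]=B;a[385:595,:555]=C
cv2.imwrite("pics/z2.png",a)
E
```

```text
(no output)
```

View pics/z2.png

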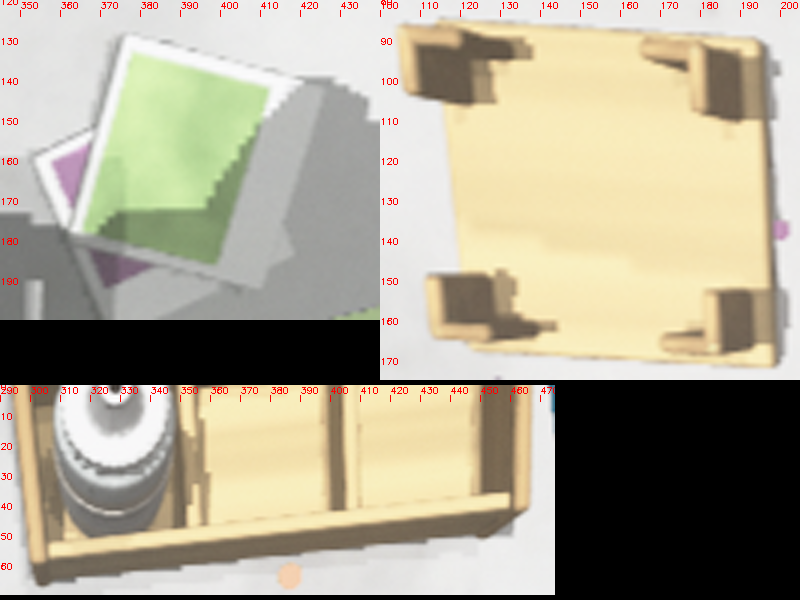

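```bash
python3 - <<'E'
from h import *
s,im=load('w2');k=cam('wrist',s)
print("cam",k[1][:3,3].round(3))
def show(n,pts,z):
    P=[ray(k,p,z) for p in pts]
    print(n,[ (p[:2]*1000).round(1).tolist() for p in P]); 
    for a,b in zip(P,P[1:]+P[:1]):
        d=(b-a)[:2]; print('   len',(np.linalg.norm(d)*1000).round(1),'ang',np.degrees(np.arctan2(d[1],d[0])).round(1))
show("upper",[(376.2,128.7),(427,142),(412,192),(363,178)],.016)
show("box base TR,BR,BL",[(196.2,90),(199,171.5),(122,166.5)],.006)
show("nc top front edge L,R (outer,.032)",[(306,57),(459,38)][:2],.032)
show("s2 cap tip",[(261,190)],.08)
g=cv2.inRange(cv2.cvtColor(im,cv2.COLOR_BGR2HSV),(30,60,60),(50,255,255))
E
```

```text
cam [ 0.507 -0.085  0.394]
upper [[524.4, -144.6], [510.5, -200.7], [455.9, -188.2], [471.8, -132.0]]
   len 57.8 ang -104.0
   len 56.0 ang 167.1
   len 58.4 ang 74.2
   len 54.1 ang -13.5
box base TR,BR,BL [[565.0, 49.3], [478.8, 55.2], [484.7, 142.6]]
   len 86.4 ang 176.1
   len 87.5 ang 86.2
   len 123.1 ang -49.3
nc top front edge L,R (outer,.032) [[590.6, -70.5], [606.8, -218.7]]
   len 149.1 ang -83.8
   len 149.1 ang 96.2
s2 cap tip [[466.9, -28.2]]
   len 0.0 ang 0.0
```

```bash
python3 - <<'E'
from h import *
s,im=load('w2');k=cam('wrist',s);t=cam('top')
for z in (.085,.093): print(z,ray(k,(259,193),z).round(4),ray(t,(393.2,261.2),z).round(4))
for uv in [(391.2,208.8),(462,188.8)]: print(ray(t,uv,.034).round(4))
for b in [(627,-141.5),(632.6,-193.2),(621.4,-89.8)]: print(b,proj(t,(b[0]/1e3,b[1]/1e3,.006)).round(1),proj(k,(b[0]/1e3,b[1]/1e3,.006)).round(1))
print("box",proj(t,(.525,.096,.006)), "sb1",ray(t,(160+93/2.5,150+451/2.5),.093),"large",ray(t,(160+257/2.5,150+381/2.5),.128))
# large bottle etc in wrist: base
E
```

```text
0.085 [ 0.4648 -0.0272  0.085 ] [ 0.4637 -0.027   0.085 ]
0.093 [ 0.4659 -0.0287  0.093 ] [ 0.4624 -0.0254  0.093 ]
[ 0.585  -0.0591  0.034 ]
[ 0.5994 -0.2201  0.034 ]
(627, -141.5) [420.9 188.3] [375.8  23.9]
(632.6, -193.2) [442.7 181.7] [426.6  17.5]
(621.4, -89.8) [399.  194.9] [325.4  30.2]
box [325.78323942 252.02762776] sb1 [0.40395753 0.36996957 0.093     ] large [0.42756467 0.23529831 0.128     ]
```

Call:
{"name": "apply_moves", "arguments": {
  "targets": [
    {"tx":32,"ty":-57,"tz":30,"rx":0,"ry":0,"rz":0,"jaw":0},
    {"tx":32,"ty":-57,"tz":50,"rx":0,"ry":0,"rz":0,"jaw":0},
    {"tx":32,"ty":-57,"tz":90,"rx":0,"ry":0,"rz":0,"jaw":0},
    {"tx":32,"ty":-57,"tz":130,"rx":0,"ry":0,"rz":0,"jaw":0},
    {"tx":32,"ty":-57,"tz":165,"rx":0,"ry":0,"rz":0,"jaw":0},
    {"tx":32,"ty":-57,"tz":190,"rx":0,"ry":0,"rz":0,"jaw":0},
    {"tx":32,"ty":-57,"tz":190,"rx":0,"ry":0,"rz":0,"jaw":0},
    {"tx":32,"ty":-57,"tz":190,"rx":0,"ry":0,"rz":0,"jaw":0.3}
  ]
}}

```text
time_s: 2.5
eef_pos: [0.464, -0.0283, 0.0639]
ee_rot: [0.0, 1.0, -0.003, -0.0]
contact_force: [0.2, -1.0, -0.0]
width: 0.089
gripper_force: 0.0
```

Call:
{"name": "apply_moves", "arguments": {
  "targets": [
    {"tx":0,"ty":0,"tz":0,"rx":0,"ry":0,"rz":0,"jaw":1},
    {"tx":0,"ty":0,"tz":0,"rx":0,"ry":0,"rz":0,"jaw":1},
    {"tx":0,"ty":0,"tz":0,"rx":0,"ry":0,"rz":0,"jaw":1},
    {"tx":0,"ty":0,"tz":0,"rx":0,"ry":0,"rz":0,"jaw":1},
    {"tx":0,"ty":0,"tz":0,"rx":0,"ry":0,"rz":0,"jaw":1},
    {"tx":0,"ty":0,"tz":0,"rx":0,"ry":0,"rz":0,"jaw":1}
  ]
}}

```text
time_s: 3.1
eef_pos: [0.4641, -0.0266, 0.0638]
ee_rot: [0.0, 1.0, -0.002, 0.0]
contact_force: [-0.6, -0.2, -0.1]
width: 0.0419
gripper_force: 0.0
```

Call:
{"name": "apply_moves", "arguments": {
  "targets": [
    {"tx":0,"ty":0,"tz":0,"rx":0,"ry":0,"rz":0,"jaw":1},
    {"tx":0,"ty":0,"tz":0,"rx":0,"ry":0,"rz":0,"jaw":1},
    {"tx":0,"ty":0,"tz":0,"rx":0,"ry":0,"rz":0,"jaw":1},
    {"tx":0,"ty":0,"tz":-20,"rx":0,"ry":0,"rz":0,"jaw":1},
    {"tx":0,"ty":0,"tz":-60,"rx":0,"ry":0,"rz":0,"jaw":1},
    {"tx":0,"ty":0,"tz":-90,"rx":0,"ry":0,"rz":0,"jaw":1},
    {"tx":0,"ty":0,"tz":-110,"rx":0,"ry":0,"rz":0,"jaw":1},
    {"tx":0,"ty":0,"tz":-110,"rx":0,"ry":0,"rz":0,"jaw":1}
  ]
}}

```text
time_s: 3.9
eef_pos: [0.4659, -0.0272, 0.1763]
ee_rot: [0.001, 1.0, -0.002, 0.003]
contact_force: [-0.5, -0.4, -1.0]
width: 0.0342
gripper_force: 29.9
```

Call:
{"name": "apply_moves", "arguments": {
  "targets": [
    {"tx":30,"ty":50,"tz":0,"rx":0,"ry":0,"rz":-0.15,"jaw":1},
    {"tx":60,"ty":100,"tz":0,"rx":0,"ry":0,"rz":-0.3,"jaw":1},
    {"tx":80,"ty":140,"tz":0,"rx":0,"ry":0,"rz":-0.45,"jaw":1},
    {"tx":100,"ty":166,"tz":0,"rx":0,"ry":0,"rz":-0.6,"jaw":1},
    {"tx":130,"ty":166,"tz":0,"rx":0,"ry":0,"rz":-0.75,"jaw":1},
    {"tx":150,"ty":166,"tz":0,"rx":0,"ry":0,"rz":-0.9,"jaw":1},
    {"tx":167,"ty":166,"tz":0,"rx":0,"ry":0,"rz":-1.05,"jaw":1},
    {"tx":167,"ty":166,"tz":0,"rx":0,"ry":0,"rz":-1.18,"jaw":1}
  ]
}}

```text
time_s: 4.7
eef_pos: [0.6315, -0.1934, 0.1707]
ee_rot: [-0.001, 0.83, 0.557, -0.0]
contact_force: [-0.8, 0.4, -0.2]
width: 0.0336
gripper_force: 29.9
```

Call:
{"name": "apply_moves", "arguments": {
  "targets": [
    {"tx":0,"ty":0,"tz":0,"rx":0,"ry":0,"rz":-0.15,"jaw":1},
    {"tx":0,"ty":0,"tz":0,"rx":0,"ry":0,"rz":-0.3,"jaw":1},
    {"tx":0,"ty":0,"tz":0,"rx":0,"ry":0,"rz":-0.45,"jaw":1},
    {"tx":0,"ty":0,"tz":0,"rx":0,"ry":0,"rz":-0.5,"jaw":1},
    {"tx":0,"ty":0,"tz":0,"rx":0,"ry":0,"rz":-0.5,"jaw":1},
    {"tx":0,"ty":0,"tz":0,"rx":0,"ry":0,"rz":-0.5,"jaw":1}
  ]
}}

```text
time_s: 5.3
eef_pos: [0.6299, -0.1932, 0.1721]
ee_rot: [-0.001, 0.67, 0.743, -0.0]
contact_force: [0.3, -0.8, -0.6]
width: 0.0341
gripper_force: 29.9
```

```bash
python3 - <<'E'
from h import *
s,im=snap('w3');print(totool(s,(.6326,-.1932,.18)).round(1))
k=cam('wrist',s)
for b in [(627,-141.5),(632.6,-193.2)]: print(proj(k,(b[0]/1e3,b[1]/1e3,.006)).round(1))
E
```

```text
5.3 [ 0.6299 -0.1932  0.1721] [-1.000e-03  6.696e-01  7.427e-01 -3.000e-04] [-0.47  0.5   1.35  0.    1.29 -0.57] 0.03408030150879006
[-0.2  2.7 -7.9]
[325.8 171.6]
[325.8 227.3]
```

View pics/w3.png

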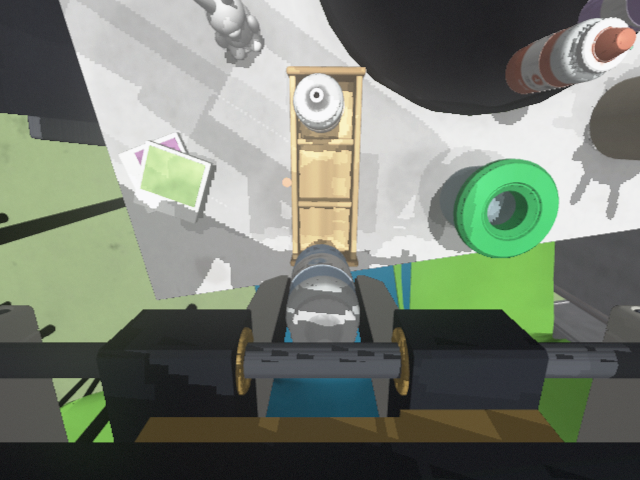

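Looking along the caddy: the two free bays sit at about (325,171) and (325,227), right where my estimate projects them, and the bottle hangs upright. I'll lower it.

Call:
{"name": "apply_moves", "arguments": {
  "targets": [
    {"tx":0,"ty":2.5,"tz":30,"rx":0,"ry":0,"rz":0,"jaw":1},
    {"tx":0,"ty":2.5,"tz":60,"rx":0,"ry":0,"rz":0,"jaw":1},
    {"tx":0,"ty":2.5,"tz":80,"rx":0,"ry":0,"rz":0,"jaw":1},
    {"tx":0,"ty":2.5,"tz":92,"rx":0,"ry":0,"rz":0,"jaw":1},
    {"tx":0,"ty":2.5,"tz":98,"rx":0,"ry":0,"rz":0,"jaw":1},
    {"tx":0,"ty":2.5,"tz":101,"rx":0,"ry":0,"rz":0,"jaw":1},
    {"tx":0,"ty":2.5,"tz":101,"rx":0,"ry":0,"rz":0,"jaw":1}
  ]
}}

```text
time_s: 6.05
eef_pos: [0.6333, -0.1934, 0.0732]
ee_rot: [0.0, 0.669, 0.743, 0.0]
contact_force: [-0.3, -0.6, -0.5]
width: 0.034
gripper_force: 29.9
```

Call:
{"name": "apply_moves", "arguments": {
  "targets": [
    {"tx":0,"ty":0,"tz":2,"rx":0,"ry":0,"rz":0,"jaw":1},
    {"tx":0,"ty":0,"tz":2,"rx":0,"ry":0,"rz":0,"jaw":0.35},
    {"tx":0,"ty":0,"tz":2,"rx":0,"ry":0,"rz":0,"jaw":0.35},
    {"tx":0,"ty":0,"tz":2,"rx":0,"ry":0,"rz":0,"jaw":0.35},
    {"tx":0,"ty":0,"tz":2,"rx":0,"ry":0,"rz":0,"jaw":0.35},
    {"tx":0,"ty":0,"tz":0,"rx":0,"ry":0,"rz":0,"jaw":0.35},
    {"tx":0,"ty":0,"tz":-40,"rx":0,"ry":0,"rz":0,"jaw":0.35},
    {"tx":0,"ty":0,"tz":-90,"rx":0,"ry":0,"rz":0,"jaw":0.35}
  ]
}}

```text
time_s: 6.85
eef_pos: [0.6311, -0.1924, 0.1608]
ee_rot: [-0.003, 0.669, 0.743, -0.001]
contact_force: [2.2, -0.5, -1.1]
width: 0.0602
gripper_force: 0.0
```

Call:
{"name": "apply_moves", "arguments": {
  "targets": [
    {"tx":0,"ty":-30,"tz":-30,"rx":0,"ry":0,"rz":0.15,"jaw":0},
    {"tx":26,"ty":-60,"tz":-30,"rx":0,"ry":0,"rz":0.3,"jaw":0},
    {"tx":40,"ty":-90,"tz":-30,"rx":0,"ry":0,"rz":0.45,"jaw":0},
    {"tx":42,"ty":-137,"tz":-30,"rx":0,"ry":0,"rz":0.6,"jaw":0},
    {"tx":42,"ty":-137,"tz":-20,"rx":0,"ry":0,"rz":0.75,"jaw":0},
    {"tx":42,"ty":-137,"tz":-10,"rx":0,"ry":0,"rz":0.9,"jaw":0},
    {"tx":42,"ty":-137,"tz":0,"rx":0,"ry":0,"rz":1.05,"jaw":0},
    {"tx":42,"ty":-137,"tz":0,"rx":0,"ry":0,"rz":1.18,"jaw":0}
  ]
}}

```text
time_s: 7.65
eef_pos: [0.4914, -0.1654, 0.1618]
ee_rot: [-0.001, 0.97, 0.242, -0.001]
contact_force: [-0.3, -0.1, 0.4]
width: 0.0926
gripper_force: 0.0
```

Call:
{"name": "apply_moves", "arguments": {
  "targets": [
    {"tx":0,"ty":0,"tz":0,"rx":0,"ry":0,"rz":0.15,"jaw":0},
    {"tx":0,"ty":0,"tz":0,"rx":0,"ry":0,"rz":0.3,"jaw":0},
    {"tx":0,"ty":0,"tz":0,"rx":0,"ry":0,"rz":0.45,"jaw":0},
    {"tx":0,"ty":0,"tz":0,"rx":0,"ry":0,"rz":0.6,"jaw":0},
    {"tx":0,"ty":0,"tz":0,"rx":0,"ry":0,"rz":0.74,"jaw":0},
    {"tx":0,"ty":0,"tz":0,"rx":0,"ry":0,"rz":0.74,"jaw":0},
    {"tx":0,"ty":0,"tz":0,"rx":0,"ry":0,"rz":0.74,"jaw":0}
  ]
}}

```text
time_s: 8.35
eef_pos: [0.4923, -0.1658, 0.1628]
ee_rot: [0.0, 0.993, -0.12, 0.0]
contact_force: [0.4, 0.5, 0.1]
width: 0.0931
gripper_force: 0.0
```

```bash
python3 - <<'E'
from h import *
for n in ('w2','w3'):
    s,im=load(n);k=cam('wrist',s)
    g=cv2.inRange(cv2.cvtColor(im,cv2.COLOR_BGR2HSV),(30,60,60),(55,255,255))
    if n=='w2': g[200:]=0;g[:,:345]=0;g[:,440:]=0
    else: g[230:]=0;g[:125]=0;g[:,:132]=0;g[:,225:]=0
    c=max(cv2.findContours(g,0,2)[0],key=cv2.contourArea)
    W=np.array([ray(k,p[0],.016)[:2]*1000 for p in c],np.float32)
    print(n,cv2.minAreaRect(W))
s=read_state();print(s['eef_pos'].round(4),s['ee_rot'].round(3),s['joint_positions'].round(2),totool(s,(.4907,-.1664,.0345)).round(1))
E
```

```text
w2 ((492.0150451660156, -159.36468505859375), (38.270484924316406, 48.37440872192383), 75.80860900878906)
w3 ((494.3760986328125, -157.73187255859375), (38.64645004272461, 48.75298309326172), 75.83734130859375)
[ 0.4923 -0.1658  0.1628] [ 0.     0.993 -0.12   0.   ] [-0.54  0.27  1.72  0.    1.14  1.27] [ -1.4   0.9 128.3]
```

Call:
{"name": "apply_moves", "arguments": {
  "targets": [
    {"tx":0,"ty":0,"tz":45,"rx":0,"ry":0,"rz":0.006,"jaw":0},
    {"tx":0,"ty":0,"tz":80,"rx":0,"ry":0,"rz":0.006,"jaw":0},
    {"tx":0,"ty":0,"tz":105,"rx":0,"ry":0,"rz":0.006,"jaw":0},
    {"tx":0,"ty":0,"tz":120,"rx":0,"ry":0,"rz":0.006,"jaw":0},
    {"tx":0,"ty":0,"tz":127,"rx":0,"ry":0,"rz":0.006,"jaw":0},
    {"tx":0,"ty":0,"tz":127,"rx":0,"ry":0,"rz":0.006,"jaw":0},
    {"tx":0,"ty":0,"tz":127,"rx":0,"ry":0,"rz":0.006,"jaw":0}
  ]
}}

```text
time_s: 9.05
eef_pos: [0.4928, -0.1661, 0.0364]
ee_rot: [0.0, 0.992, -0.124, 0.001]
contact_force: [-0.5, 0.9, -0.8]
width: 0.0928
gripper_force: 0.0
```

Call:
{"name": "apply_moves", "arguments": {
  "targets": [
    {"tx":0,"ty":0,"tz":1.3,"rx":0,"ry":0,"rz":0,"jaw":0},
    {"tx":0,"ty":0,"tz":1.3,"rx":0,"ry":0,"rz":0,"jaw":1},
    {"tx":0,"ty":0,"tz":1.3,"rx":0,"ry":0,"rz":0,"jaw":1},
    {"tx":0,"ty":0,"tz":1.3,"rx":0,"ry":0,"rz":0,"jaw":1},
    {"tx":0,"ty":0,"tz":1.3,"rx":0,"ry":0,"rz":0,"jaw":1},
    {"tx":0,"ty":0,"tz":1.3,"rx":0,"ry":0,"rz":0,"jaw":1},
    {"tx":0,"ty":0,"tz":1.3,"rx":0,"ry":0,"rz":0,"jaw":1},
    {"tx":0,"ty":0,"tz":1.3,"rx":0,"ry":0,"rz":0,"jaw":1}
  ]
}}

```text
time_s: 9.85
eef_pos: [0.4923, -0.1658, 0.0344]
ee_rot: [-0.0, 0.992, -0.125, 0.0]
contact_force: [-0.0, 0.1, 1.0]
width: 0.0573
gripper_force: 30.0
```

Call:
{"name": "apply_moves", "arguments": {
  "targets": [
    {"tx":0,"ty":0,"tz":0,"rx":0,"ry":0,"rz":0,"jaw":1},
    {"tx":0,"ty":0,"tz":-5,"rx":0,"ry":0,"rz":0,"jaw":1},
    {"tx":0,"ty":0,"tz":-15,"rx":0,"ry":0,"rz":0,"jaw":1},
    {"tx":0,"ty":0,"tz":-40,"rx":0,"ry":0,"rz":0,"jaw":1},
    {"tx":0,"ty":0,"tz":-80,"rx":0,"ry":0,"rz":0,"jaw":1},
    {"tx":0,"ty":0,"tz":-110,"rx":0,"ry":0,"rz":0,"jaw":1}
  ]
}}

```text
time_s: 10.45
eef_pos: [0.4926, -0.166, 0.1469]
ee_rot: [0.0, 0.992, -0.125, 0.001]
contact_force: [1.0, -0.9, 0.3]
width: 0.0576
gripper_force: 30.0
```

```bash
python3 - <<'E'
from h import *
s=read_state();print(s['eef_pos'].round(4),s['width'],s['gripper_force'],totool(s,(.525,.096,.14)).round(1))
E
```

```text
[ 0.4926 -0.166   0.1469] 0.057625975638898895 29.998325407505035 [ -33.5 -261.9    6.8]
```

Call:
{"name": "apply_moves", "arguments": {
  "targets": [
    {"tx":-6,"ty":-48,"tz":0,"rx":0,"ry":0,"rz":-0.06,"jaw":1},
    {"tx":-12,"ty":-96,"tz":0,"rx":0,"ry":0,"rz":-0.12,"jaw":1},
    {"tx":-18,"ty":-144,"tz":0,"rx":0,"ry":0,"rz":-0.18,"jaw":1},
    {"tx":-24,"ty":-190,"tz":0,"rx":0,"ry":0,"rz":-0.18,"jaw":1},
    {"tx":-30,"ty":-235,"tz":0,"rx":0,"ry":0,"rz":-0.18,"jaw":1},
    {"tx":-33.5,"ty":-262,"tz":10,"rx":0,"ry":0,"rz":-0.18,"jaw":1},
    {"tx":-33.5,"ty":-262,"tz":20,"rx":0,"ry":0,"rz":-0.18,"jaw":1},
    {"tx":-33.5,"ty":-262,"tz":20,"rx":0,"ry":0,"rz":-0.18,"jaw":1}
  ]
}}

```text
time_s: 11.25
eef_pos: [0.5235, 0.0967, 0.1234]
ee_rot: [0.0, 0.999, -0.034, -0.001]
contact_force: [0.4, -0.3, -0.3]
width: 0.0578
gripper_force: 30.0
```

```bash
python3 - <<'E'
from h import *
s,im=snap('w4');print(totool(s,(.525,.096,.0324)).round(1))
cv2.imwrite('pics/t4.png',camera('top')[...,::-1])
t=cv2.imread('pics/t4.png')[150:345,160:480]
cv2.imwrite('pics/t4c.png',cv2.resize(t,(800,488),interpolation=cv2.INTER_CUBIC))
E
```

```text
11.25 [0.5235 0.0967 0.1234] [ 3.000e-04  9.994e-01 -3.410e-02 -1.200e-03] [-0.03  0.34  1.74 -0.    1.06  1.61] 0.05779238354556821
[ 1.7  0.5 91. ]
```

View pics/w4.png

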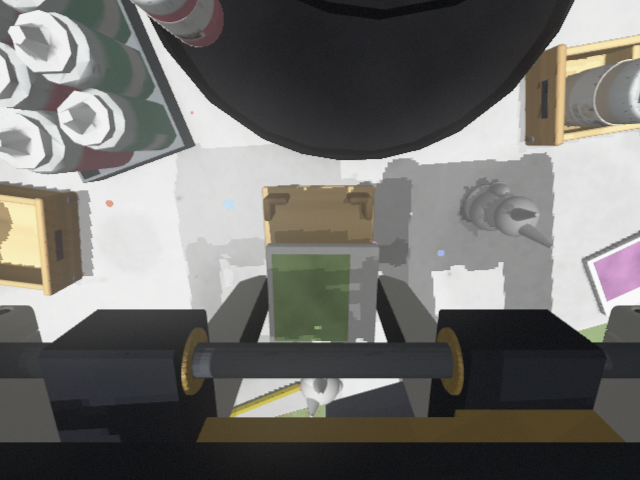

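Held tile: its front edge spans (265–377, 246), and the box's rear edge spans (263–373, 186). I'll check both numerically against the plan.

```bash
python3 - <<'E'
from h import *
s,im=load('w4');k=cam('wrist',s);z=s['eef_pos'][2]-.0264
for uv,h in [((266,245),z+.008),((377,245),z+.008),((263,186),.031),((373,186),.031)]:
    p=ray(k,uv,h); print(p.round(4), totool(s,p).round(1))
s=read_state();print(totool(s,(.525,.096,.0324)).round(1))
E
```

```text
[0.5526 0.1213 0.105 ] [ 27.4 -26.6  18.3]
[0.5488 0.0659 0.105 ] [27.4 29.  18.3]
[0.5741 0.1329 0.031 ] [ 48.2 -39.7  92.3]
[0.5688 0.0564 0.031 ] [48.2 37.1 92.3]
[ 0.6 -0.7 92. ]
```

Call:
{"name": "apply_moves", "arguments": {
  "targets": [
    {"tx":2,"ty":-1,"tz":30,"rx":0,"ry":0,"rz":0,"jaw":1},
    {"tx":2,"ty":-1,"tz":55,"rx":0,"ry":0,"rz":0,"jaw":1},
    {"tx":2,"ty":-1,"tz":72,"rx":0,"ry":0,"rz":0,"jaw":1},
    {"tx":2,"ty":-1,"tz":82,"rx":0,"ry":0,"rz":0,"jaw":1},
    {"tx":2,"ty":-1,"tz":88,"rx":0,"ry":0,"rz":0,"jaw":1},
    {"tx":2,"ty":-1,"tz":90,"rx":0,"ry":0,"rz":0,"jaw":1},
    {"tx":2,"ty":-1,"tz":90,"rx":0,"ry":0,"rz":0,"jaw":1}
  ]
}}

```text
time_s: 12.05
eef_pos: [0.5272, 0.0969, 0.0349]
ee_rot: [0.0, 0.999, -0.035, 0.0]
contact_force: [0.4, -0.5, -1.4]
width: 0.0574
gripper_force: 30.0
```

Call:
{"name": "apply_moves", "arguments": {
  "targets": [
    {"tx":0,"ty":0,"tz":1.5,"rx":0,"ry":0,"rz":0,"jaw":1},
    {"tx":0,"ty":0,"tz":1.8,"rx":0,"ry":0,"rz":0,"jaw":1},
    {"tx":0,"ty":0,"tz":1.8,"rx":0,"ry":0,"rz":0,"jaw":0.15},
    {"tx":0,"ty":0,"tz":1.8,"rx":0,"ry":0,"rz":0,"jaw":0.15},
    {"tx":0,"ty":0,"tz":1.8,"rx":0,"ry":0,"rz":0,"jaw":0.15},
    {"tx":0,"ty":0,"tz":1.8,"rx":0,"ry":0,"rz":0,"jaw":0.15},
    {"tx":0,"ty":0,"tz":-30,"rx":0,"ry":0,"rz":0,"jaw":0.15},
    {"tx":0,"ty":0,"tz":-80,"rx":0,"ry":0,"rz":0,"jaw":0.15}
  ]
}}

```text
time_s: 12.85
eef_pos: [0.5241, 0.0972, 0.1123]
ee_rot: [0.0, 0.999, -0.035, -0.004]
contact_force: [0.9, -0.7, -0.4]
width: 0.0792
gripper_force: 0.0
```

Call:
{"name": "apply_moves", "arguments": {
  "targets": [
    {"tx":-15,"ty":40,"tz":-30,"rx":0,"ry":0,"rz":0,"jaw":0},
    {"tx":-30,"ty":80,"tz":-60,"rx":0,"ry":0,"rz":0,"jaw":0},
    {"tx":-45,"ty":120,"tz":-80,"rx":0,"ry":0,"rz":0,"jaw":0},
    {"tx":-60,"ty":165,"tz":-85,"rx":0,"ry":0,"rz":0,"jaw":0},
    {"tx":-75,"ty":210,"tz":-85,"rx":0,"ry":0,"rz":0,"jaw":0},
    {"tx":-90,"ty":250,"tz":-85,"rx":0,"ry":0,"rz":0,"jaw":0},
    {"tx":-96,"ty":264,"tz":-85,"rx":0,"ry":0,"rz":0,"jaw":0},
    {"tx":-96,"ty":264,"tz":-85,"rx":0,"ry":0,"rz":0,"jaw":0}
  ]
}}

```text
time_s: 13.65
eef_pos: [0.4116, -0.1613, 0.1995]
ee_rot: [0.0, 0.999, -0.037, 0.0]
contact_force: [0.8, 0.2, -0.5]
width: 0.0932
gripper_force: 0.0
```

```bash
python3 - <<'E'
from h import *
s,im=snap('w5')
cv2.imwrite('pics/w5c.png',cv2.resize(im[...,::-1][60:260,40:440],(800,400),interpolation=cv2.INTER_CUBIC))
k=cam('wrist',s);print(proj(k,(.525,.096,.006)),proj(k,(.49,-.16,.008)))
E
```

```text
13.65 [ 0.4116 -0.1613  0.1995] [ 3.000e-04  9.993e-01 -3.700e-02  1.000e-04] [-0.63  0.1   1.85 -0.    1.2   1.02] 0.09320410750342352
[ 42.12547167 125.42838362] [312.8713446  142.76703582]
```

View pics/w5c.png

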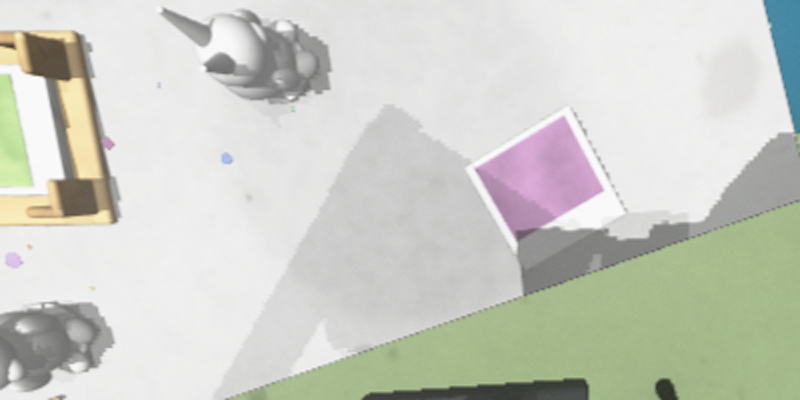

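The purple lower tile has corners in the crop near (467,169), (570,106) and (626,213). The green tile lies flat inside the box.

```bash
python3 - <<'E'
from h import *
s,im=load('w5');k=cam('wrist',s)
P=[ray(k,p,.008)[:2]*1000 for p in [(273.5,144.5),(325,113),(353,166.5)]]
print(np.round(P,1))
for a,b in zip(P,P[1:]): d=b-a;print(np.linalg.norm(d),np.degrees(np.arctan2(d[1],d[0])))
c=(P[0]+P[2])/2;print('c',c)
m=cv2.inRange(cv2.cvtColor(im,cv2.COLOR_BGR2HSV),(140,40,40),(165,255,255));m[:,:250]=0;m[:100]=0;m[200:]=0
q=max(cv2.findContours(m,0,2)[0],key=cv2.contourArea)
print(cv2.minAreaRect(np.array([ray(k,p[0],.008)[:2]*1000 for p in q],np.float32)))
s=read_state();print(s['eef_pos'],totool(s,(c[0]/1e3,c[1]/1e3,.0264)).round(1))
E
```

```text
[[ 491.2 -122.1]
 [ 515.9 -173.6]
 [ 464.8 -197.4]]
57.07273316513725 -64.37956672031854
56.340818746955215 -154.9946500431663
c [ 478.02955447 -159.73053633]
((484.0032653808594, -156.2067108154297), (38.95163345336914, 48.69173812866211), 25.194969177246094)
[ 0.41210713 -0.16004987  0.19941737] [ 65.7  -5.1 173. ]
```

Call:
{"name": "apply_moves", "arguments": {
  "targets": [
    {"tx":40,"ty":-3,"tz":10,"rx":0,"ry":0,"rz":-0.15,"jaw":0},
    {"tx":66,"ty":-5,"tz":40,"rx":0,"ry":0,"rz":-0.3,"jaw":0},
    {"tx":66,"ty":-5,"tz":80,"rx":0,"ry":0,"rz":-0.45,"jaw":0},
    {"tx":66,"ty":-5,"tz":115,"rx":0,"ry":0,"rz":-0.515,"jaw":0},
    {"tx":66,"ty":-5,"tz":140,"rx":0,"ry":0,"rz":-0.515,"jaw":0},
    {"tx":66,"ty":-5,"tz":160,"rx":0,"ry":0,"rz":-0.515,"jaw":0},
    {"tx":66,"ty":-5,"tz":168,"rx":0,"ry":0,"rz":-0.515,"jaw":0},
    {"tx":66,"ty":-5,"tz":168,"rx":0,"ry":0,"rz":-0.515,"jaw":0}
  ]
}}

```text
time_s: 14.5
eef_pos: [0.4783, -0.1576, 0.0304]
ee_rot: [-0.001, 0.975, 0.221, -0.001]
contact_force: [-0.5, -0.7, -0.0]
width: 0.0931
gripper_force: 0.0
```

```bash
python3 - <<'E'
from h import *
for i in range(2):
    s=read_state();print(s['eef_pos'].round(4),totool(s,(.478,-.1597,.0268)).round(1), np.degrees(2*np.arctan2(s['ee_rot'][2],s['ee_rot'][1])))
    camera('top')
E
```

```text
[ 0.4783 -0.1576  0.0304] [-1.2  1.7  3.6] 25.559288553754016
[ 0.479  -0.1582  0.0314] [-1.5  0.9  4.6] 25.54808141162272
```

Call:
{"name": "apply_moves", "arguments": {
  "targets": [
    {"tx":-1,"ty":1,"tz":3.8,"rx":0,"ry":0,"rz":0,"jaw":0},
    {"tx":-1,"ty":1,"tz":3.8,"rx":0,"ry":0,"rz":0,"jaw":0.5},
    {"tx":-1,"ty":1,"tz":3.8,"rx":0,"ry":0,"rz":0,"jaw":1},
    {"tx":-1,"ty":1,"tz":3.8,"rx":0,"ry":0,"rz":0,"jaw":1},
    {"tx":-1,"ty":1,"tz":3.8,"rx":0,"ry":0,"rz":0,"jaw":1},
    {"tx":-1,"ty":1,"tz":3.8,"rx":0,"ry":0,"rz":0,"jaw":1},
    {"tx":-1,"ty":1,"tz":3.8,"rx":0,"ry":0,"rz":0,"jaw":1},
    {"tx":-1,"ty":1,"tz":3.8,"rx":0,"ry":0,"rz":0,"jaw":1}
  ]
}}

```text
time_s: 15.4
eef_pos: [0.4782, -0.1604, 0.0277]
ee_rot: [0.0, 0.975, 0.221, 0.0]
contact_force: [-1.5, -0.1, 1.9]
width: 0.0574
gripper_force: 30.0
```

Call:
{"name": "apply_moves", "arguments": {
  "targets": [
    {"tx":0,"ty":0,"tz":0,"rx":0,"ry":0,"rz":0,"jaw":1},
    {"tx":0,"ty":0,"tz":-10,"rx":0,"ry":0,"rz":0,"jaw":1},
    {"tx":0,"ty":0,"tz":-40,"rx":0,"ry":0,"rz":0.1,"jaw":1},
    {"tx":0,"ty":0,"tz":-80,"rx":0,"ry":0,"rz":0.25,"jaw":1},
    {"tx":0,"ty":0,"tz":-110,"rx":0,"ry":0,"rz":0.4,"jaw":1},
    {"tx":0,"ty":0,"tz":-110,"rx":0,"ry":0,"rz":0.514,"jaw":1},
    {"tx":0,"ty":0,"tz":-110,"rx":0,"ry":0,"rz":0.514,"jaw":1}
  ]
}}

```text
time_s: 16.1
eef_pos: [0.4788, -0.1607, 0.1392]
ee_rot: [0.001, 0.999, -0.035, 0.001]
contact_force: [-0.9, 0.8, -0.4]
width: 0.0573
gripper_force: 30.0
```

```bash
python3 - <<'E'
from h import *
s=read_state();print(s['eef_pos'].round(4),s['width'],totool(s,(.525,.096,.12)).round(1), np.degrees(2*np.arctan2(s['ee_rot'][2],s['ee_rot'][1])))
E
```

```text
[ 0.4788 -0.1607  0.1392] 0.057343863858608846 [  28.1 -259.3   18.9] -4.012550758897498
```

Call:
{"name": "apply_moves", "arguments": {
  "targets": [
    {"tx":5,"ty":-45,"tz":0,"rx":0,"ry":0,"rz":0,"jaw":1},
    {"tx":10,"ty":-93,"tz":0,"rx":0,"ry":0,"rz":0,"jaw":1},
    {"tx":15,"ty":-140,"tz":0,"rx":0,"ry":0,"rz":0,"jaw":1},
    {"tx":20,"ty":-187,"tz":0,"rx":0,"ry":0,"rz":0,"jaw":1},
    {"tx":25,"ty":-230,"tz":0,"rx":0,"ry":0,"rz":0,"jaw":1},
    {"tx":28,"ty":-259,"tz":10,"rx":0,"ry":0,"rz":0,"jaw":1},
    {"tx":28,"ty":-259,"tz":19,"rx":0,"ry":0,"rz":0,"jaw":1},
    {"tx":28,"ty":-259,"tz":19,"rx":0,"ry":0,"rz":0,"jaw":1}
  ]
}}

```text
time_s: 16.9
eef_pos: [0.5222, 0.0966, 0.1166]
ee_rot: [0.0, 0.999, -0.032, -0.002]
contact_force: [0.2, 0.4, -0.8]
width: 0.0569
gripper_force: 30.0
```

```bash
python3 - <<'E'
from h import *
s,im=snap('w6');print(totool(s,(.525,.096,.0417)).round(1))
cv2.imwrite('pics/w6c.png',cv2.resize(im[...,::-1][150:350,190:450],None,fx=3,fy=3,interpolation=cv2.INTER_CUBIC))
E
```

```text
16.9 [0.5222 0.0966 0.1166] [ 2.000e-04  9.995e-01 -3.240e-02 -2.300e-03] [-0.03  0.35  1.75 -0.    1.05  1.61] 0.056938349787369724
[ 3.2  0.3 74.8]
```

View pics/w6c.png

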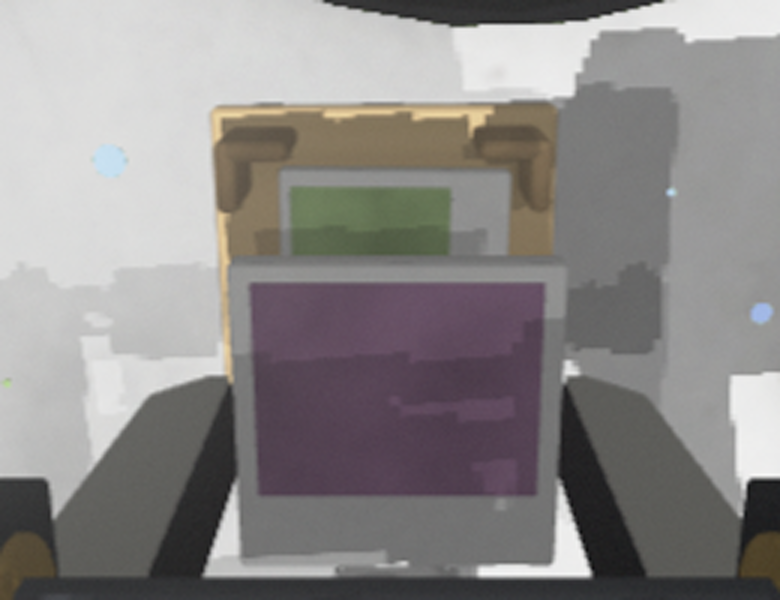

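The held purple tile sits behind and above the green one, which lies centred in the box. I'll compute the offsets next.

```bash
python3 - <<'E'
from h import *
s,im=load('w6');k=cam('wrist',s);z=s['eef_pos'][2]-.0273
for n,a,b,h in [('held',(266.7,237),(378.7,237),z+.008),('lying',(283.3,207),(360,207),.014),('base',(260.7,185),(375.3,185),.006)]:
    print(n,totool(s,ray(k,a,h)).round(1),totool(s,ray(k,b,h)).round(1))
E
```

```text
held [ 31.3 -26.2  19.1] [31.3 29.8 19.2]
lying [ 31.6 -27.2 102.4] [ 31.6  29.6 102.4]
base [ 46.9 -44.5 110.3] [ 46.8  41.5 110.4]
```

Call:
{"name": "apply_moves", "arguments": {
  "targets": [
    {"tx":0.5,"ty":-1,"tz":25,"rx":0,"ry":0,"rz":0,"jaw":1},
    {"tx":0.5,"ty":-1,"tz":45,"rx":0,"ry":0,"rz":0,"jaw":1},
    {"tx":0.5,"ty":-1,"tz":60,"rx":0,"ry":0,"rz":0,"jaw":1},
    {"tx":0.5,"ty":-1,"tz":68,"rx":0,"ry":0,"rz":0,"jaw":1},
    {"tx":0.5,"ty":-1,"tz":72,"rx":0,"ry":0,"rz":0,"jaw":1},
    {"tx":0.5,"ty":-1,"tz":73,"rx":0,"ry":0,"rz":0,"jaw":1},
    {"tx":0.5,"ty":-1,"tz":73,"rx":0,"ry":0,"rz":0,"jaw":1}
  ]
}}

```text
time_s: 17.65
eef_pos: [0.5251, 0.0967, 0.0461]
ee_rot: [0.0, 0.999, -0.035, 0.0]
contact_force: [-0.1, -0.4, -0.6]
width: 0.0577
gripper_force: 30.0
```

Call:
{"name": "apply_moves", "arguments": {
  "targets": [
    {"tx":0,"ty":0,"tz":2,"rx":0,"ry":0,"rz":0,"jaw":1},
    {"tx":0,"ty":0,"tz":3.5,"rx":0,"ry":0,"rz":0,"jaw":1},
    {"tx":0,"ty":0,"tz":3.5,"rx":0,"ry":0,"rz":0,"jaw":1}
  ]
}}

```text
time_s: 17.95
eef_pos: [0.5246, 0.0971, 0.0422]
ee_rot: [-0.0, 0.999, -0.035, 0.0]
contact_force: [-0.7, -0.2, -0.8]
width: 0.0573
gripper_force: 30.0
```

Call:
{"name": "apply_moves", "arguments": {
  "targets": [
    {"tx":0,"ty":0,"tz":0.4,"rx":0,"ry":0,"rz":0,"jaw":0.15},
    {"tx":0,"ty":0,"tz":0.4,"rx":0,"ry":0,"rz":0,"jaw":0.15},
    {"tx":0,"ty":0,"tz":0.4,"rx":0,"ry":0,"rz":0,"jaw":0.15},
    {"tx":0,"ty":0,"tz":0.4,"rx":0,"ry":0,"rz":0,"jaw":0.15},
    {"tx":0,"ty":0,"tz":-30,"rx":0,"ry":0,"rz":0,"jaw":0.15},
    {"tx":0,"ty":0,"tz":-80,"rx":0,"ry":0,"rz":0,"jaw":0.15},
    {"tx":0,"ty":0,"tz":-130,"rx":0,"ry":0,"rz":0,"jaw":0.15},
    {"tx":0,"ty":0,"tz":-180,"rx":0,"ry":0,"rz":0,"jaw":0.15}
  ]
}}

```text
time_s: 18.75
eef_pos: [0.5241, 0.097, 0.2239]
ee_rot: [-0.0, 0.999, -0.035, -0.0]
contact_force: [0.1, -1.2, -0.8]
width: 0.0789
gripper_force: 0.0
```

Call:
{"name": "apply_moves", "arguments": {
  "targets": [
    {"tx":-45,"ty":-20,"tz":-20,"rx":0,"ry":0,"rz":-0.07,"jaw":0},
    {"tx":-90,"ty":-40,"tz":-30,"rx":0,"ry":0,"rz":-0.07,"jaw":0},
    {"tx":-130,"ty":-65,"tz":-30,"rx":0,"ry":0,"rz":-0.07,"jaw":0},
    {"tx":-160,"ty":-105,"tz":-30,"rx":0,"ry":0,"rz":-0.07,"jaw":0},
    {"tx":-175,"ty":-150,"tz":-30,"rx":0,"ry":0,"rz":-0.07,"jaw":0},
    {"tx":-180,"ty":-190,"tz":-30,"rx":0,"ry":0,"rz":-0.07,"jaw":0},
    {"tx":-180,"ty":-190,"tz":-30,"rx":0,"ry":0,"rz":-0.07,"jaw":0}
  ]
}}

```text
time_s: 19.45
eef_pos: [0.357, 0.3028, 0.2524]
ee_rot: [-0.001, 1.0, 0.003, 0.0]
contact_force: [-0.1, -0.1, -0.4]
width: 0.0926
gripper_force: 0.0
```

```bash
python3 - <<'E'
from h import *
s,im=snap('w7')
E
```

```text
19.45 [0.357  0.3028 0.2524] [-1.1e-03  1.0e+00  2.9e-03  4.0e-04] [0.46 0.1  1.71 0.   1.33 2.03] 0.09259418383420542
```

View pics/w7.png

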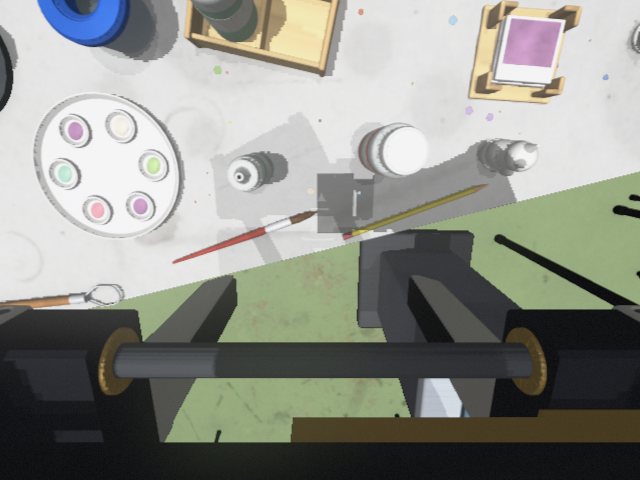

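Both tiles lie stacked flat in the box. Small bottle 1's nozzle tip is at (240,175), the large cap's centre is at (402,150), and the wide caddy's front edge runs from (187,40) to (325,74).

```bash
python3 - <<'E'
from h import *
s,im=load('w7');k=cam('wrist',s);t=cam('top')
print('s1',ray(k,(240,175),.093).round(4),ray(t,(160+92/2.5,150+453/2.5),.093).round(4))
print('cap',ray(k,(402,150),.128).round(4),ray(t,(160+257/2.5,150+381/2.5),.128).round(4))
hsv=cv2.cvtColor(im,cv2.COLOR_BGR2HSV);m=cv2.inRange(hsv,(0,0,200),(180,25,255))
roi=im[0:80,180:345];cv2.imwrite('pics/w7c.png',cv2.resize(roi,None,fx=4,fy=4,interpolation=cv2.INTER_CUBIC))
s=read_state();print(s['eef_pos'],s['joint_positions'].round(2))
E
```

```text
s1 [0.4068 0.375  0.093 ] [0.4026 0.3709 0.093 ]
cap [0.4295 0.2403 0.128 ] [0.4276 0.2353 0.128 ]
[0.35732193 0.30075323 0.25203394] [0.46 0.1  1.71 0.   1.33 2.03]
```

View pics/w7c.png

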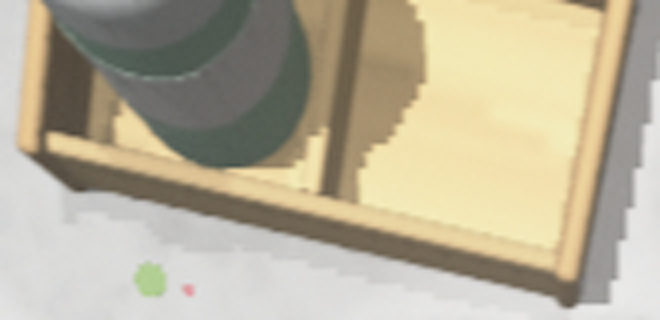

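```bash
python3 - <<'E'
from h import *
s,im=load('w7');k=cam('wrist',s)
L=ray(k,(191.7,37.5),.032)[:2];Rr=ray(k,(318.8,68),.032)[:2]
d=L-Rr;n=np.linalg.norm(d);y=d/n;x=np.array([y[1],-y[0]]);c=(L+Rr)/2+.0355*x
print('span',n,'yaw',np.degrees(np.arctan2(x[1],x[0])),'c',c.round(4),'bay',(c-.033*y).round(4),'st',(c+.033*y).round(4))
t=cam('top');print([proj(t,(*q,.006)).round(1) for q in (c,c-.033*y)])
s=read_state();print(totool(s,(.4285,.238,.086)).round(1))
E
```

```text
span 0.12550899068651367 yaw -11.975965408699022 c [0.5539 0.3598] bay [0.5471 0.3275] st [0.5608 0.392 ]
[array([203.3, 262.3]), array([218.6, 262.5])]
[ 70.8  63.1 166. ]
```

Call:
{"name": "apply_moves", "arguments": {
  "targets": [
    {"tx":35,"ty":31,"tz":10,"rx":0,"ry":0,"rz":0,"jaw":0},
    {"tx":71,"ty":63,"tz":25,"rx":0,"ry":0,"rz":0,"jaw":0},
    {"tx":71,"ty":63,"tz":50,"rx":0,"ry":0,"rz":0,"jaw":0},
    {"tx":71,"ty":63,"tz":90,"rx":0,"ry":0,"rz":0,"jaw":0},
    {"tx":71,"ty":63,"tz":125,"rx":0,"ry":0,"rz":0,"jaw":0},
    {"tx":71,"ty":63,"tz":150,"rx":0,"ry":0,"rz":0,"jaw":0},
    {"tx":71,"ty":63,"tz":161,"rx":0,"ry":0,"rz":0,"jaw":0},
    {"tx":71,"ty":63,"tz":161,"rx":0,"ry":0,"rz":0,"jaw":0}
  ]
}}

```text
time_s: 20.3
eef_pos: [0.4285, 0.2348, 0.0899]
ee_rot: [0.001, 1.0, -0.0, -0.002]
contact_force: [0.1, 0.1, -0.0]
width: 0.0932
gripper_force: 0.0
```

Call:
{"name": "apply_moves", "arguments": {
  "targets": [
    {"tx":0,"ty":0,"tz":0,"rx":0,"ry":0,"rz":0,"jaw":1},
    {"tx":0,"ty":0,"tz":0,"rx":0,"ry":0,"rz":0,"jaw":1},
    {"tx":0,"ty":0,"tz":0,"rx":0,"ry":0,"rz":0,"jaw":1},
    {"tx":0,"ty":0,"tz":0,"rx":0,"ry":0,"rz":0,"jaw":1},
    {"tx":0,"ty":0,"tz":0,"rx":0,"ry":0,"rz":0,"jaw":1},
    {"tx":0,"ty":0,"tz":0,"rx":0,"ry":0,"rz":0,"jaw":1},
    {"tx":0,"ty":0,"tz":0,"rx":0,"ry":0,"rz":0,"jaw":1},
    {"tx":0,"ty":0,"tz":0,"rx":0,"ry":0,"rz":0,"jaw":1}
  ]
}}

```text
time_s: 21.1
eef_pos: [0.4293, 0.2362, 0.0912]
ee_rot: [-0.0, 1.0, 0.0, 0.0]
contact_force: [0.3, 0.3, 1.0]
width: 0.0464
gripper_force: 29.6
```

Call:
{"name": "apply_moves", "arguments": {
  "targets": [
    {"tx":0,"ty":0,"tz":-10,"rx":0,"ry":0,"rz":0,"jaw":1},
    {"tx":0,"ty":0,"tz":-40,"rx":0,"ry":0,"rz":0,"jaw":1},
    {"tx":0,"ty":0,"tz":-70,"rx":0,"ry":0,"rz":-0.15,"jaw":1},
    {"tx":0,"ty":0,"tz":-70,"rx":0,"ry":0,"rz":-0.3,"jaw":1},
    {"tx":0,"ty":-30,"tz":-70,"rx":0,"ry":0,"rz":-0.45,"jaw":1},
    {"tx":0,"ty":-60,"tz":-70,"rx":0,"ry":0,"rz":-0.6,"jaw":1},
    {"tx":0,"ty":-90,"tz":-70,"rx":0,"ry":0,"rz":-0.75,"jaw":1},
    {"tx":20,"ty":-91,"tz":-70,"rx":0,"ry":0,"rz":-0.89,"jaw":1}
  ]
}}

```text
time_s: 21.9
eef_pos: [0.4468, 0.3301, 0.1613]
ee_rot: [-0.001, 0.9, 0.435, -0.001]
contact_force: [0.2, -0.8, -2.6]
width: 0.0459
gripper_force: 29.7
```

```bash
python3 - <<'E'
from h import *
t=cam('top')
for uv,z in [((145,190),.11),((190,155),.11),((135,108),.26),((95,128),.26),((122,78),.26),((245,222),.1),((218,175),.1),((280,172),.11)]: print(uv,z,ray(t,uv,z).round(3))
s=read_state();print(s['eef_pos'],s['width'],np.degrees(2*np.arctan2(s['ee_rot'][2],s['ee_rot'][1])),totool(s,(.5471,.3275,.16)).round(1))
E
```

```text
(145, 190) 0.11 [0.697 0.432 0.11 ]
(190, 155) 0.11 [0.755 0.333 0.11 ]
(135, 108) 0.26 [0.784 0.383 0.26 ]
(95, 128) 0.26 [0.76  0.455 0.26 ]
(122, 78) 0.26 [0.847 0.4   0.26 ]
(245, 222) 0.1 [0.596 0.247 0.1  ]
(218, 175) 0.1 [0.705 0.285 0.1  ]
(280, 172) 0.11 [0.683 0.16  0.11 ]
[0.44675847 0.33006351 0.16126163] 0.045917508558047805 51.604304679336494 [60.3 80.2  1.1]
```

Call:
{"name": "apply_moves", "arguments": {
  "targets": [
    {"tx":20,"ty":27,"tz":0,"rx":0,"ry":0,"rz":-0.15,"jaw":1},
    {"tx":40,"ty":54,"tz":0,"rx":0,"ry":0,"rz":-0.3,"jaw":1},
    {"tx":55,"ty":74,"tz":0,"rx":0,"ry":0,"rz":-0.46,"jaw":1},
    {"tx":60,"ty":80,"tz":0,"rx":0,"ry":0,"rz":-0.46,"jaw":1},
    {"tx":60,"ty":80,"tz":0,"rx":0,"ry":0,"rz":-0.46,"jaw":1},
    {"tx":60,"ty":80,"tz":0,"rx":0,"ry":0,"rz":-0.46,"jaw":1}
  ]
}}

```text
time_s: 22.5
eef_pos: [0.5477, 0.3233, 0.1607]
ee_rot: [-0.0, 0.781, 0.624, -0.001]
contact_force: [-0.7, -0.2, -3.0]
width: 0.0457
gripper_force: 29.8
```

```bash
python3 - <<'E'
from h import *
s,im=snap('w8');print(totool(s,(.5471,.3275,.098)).round(1),np.degrees(2*np.arctan2(s['ee_rot'][2],s['ee_rot'][1])))
k=cam('wrist',s);print(proj(k,(.5471,.3275,.006)),proj(k,(.5608,.392,.12)))
E
```

```text
22.5 [0.5477 0.3233 0.1607] [-4.000e-04  7.812e-01  6.243e-01 -1.000e-03] [0.36 0.47 1.43 0.   1.24 0.58] 0.045719745827847075
[ 4.  -1.4 62.7] 77.25981896241598
[320.86466644 225.2751312 ] [318.26600021 154.20214565]
```

View pics/w8.png

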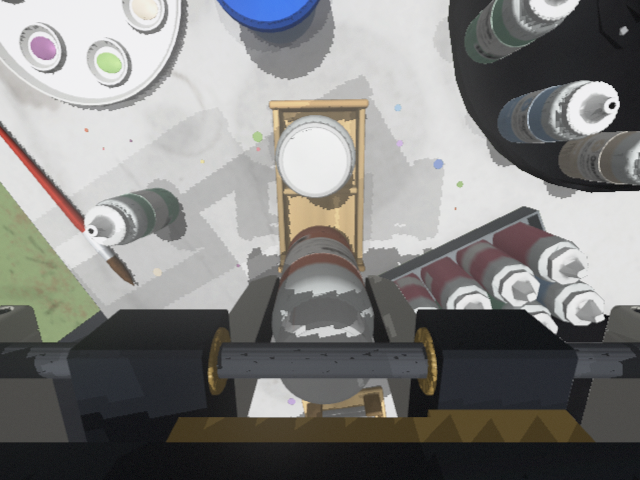

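The free bay's centre is at (321,225) as predicted, the standing bottle's cap is at (316,157), and the carried bottle hangs upright.

Call:
{"name": "apply_moves", "arguments": {
  "targets": [
    {"tx":4,"ty":-1,"tz":5,"rx":0,"ry":0,"rz":0,"jaw":1},
    {"tx":4,"ty":-1,"tz":25,"rx":0,"ry":0,"rz":0,"jaw":1},
    {"tx":4,"ty":-1,"tz":42,"rx":0,"ry":0,"rz":0,"jaw":1},
    {"tx":4,"ty":-1,"tz":54,"rx":0,"ry":0,"rz":0,"jaw":1},
    {"tx":4,"ty":-1,"tz":60,"rx":0,"ry":0,"rz":0,"jaw":1},
    {"tx":4,"ty":-1,"tz":62,"rx":0,"ry":0,"rz":0,"jaw":1},
    {"tx":4,"ty":-1,"tz":62,"rx":0,"ry":0,"rz":0,"jaw":1}
  ]
}}

```text
time_s: 23.25
eef_pos: [0.549, 0.3277, 0.0993]
ee_rot: [0.0, 0.78, 0.625, 0.0]
contact_force: [-0.0, 0.8, -2.5]
width: 0.0461
gripper_force: 29.8
```

Call:
{"name": "apply_moves", "arguments": {
  "targets": [
    {"tx":0,"ty":0,"tz":2,"rx":0,"ry":0,"rz":0,"jaw":1},
    {"tx":0,"ty":0,"tz":2.2,"rx":0,"ry":0,"rz":0,"jaw":1},
    {"tx":0,"ty":0,"tz":2.2,"rx":0,"ry":0,"rz":0,"jaw":0.25},
    {"tx":0,"ty":0,"tz":2.2,"rx":0,"ry":0,"rz":0,"jaw":0.25},
    {"tx":0,"ty":0,"tz":2.2,"rx":0,"ry":0,"rz":0,"jaw":0.25},
    {"tx":0,"ty":0,"tz":2.2,"rx":0,"ry":0,"rz":0,"jaw":0.25},
    {"tx":0,"ty":0,"tz":-35,"rx":0,"ry":0,"rz":0,"jaw":0.25},
    {"tx":0,"ty":0,"tz":-85,"rx":0,"ry":0,"rz":0,"jaw":0.25}
  ]
}}

```text
time_s: 24.05
eef_pos: [0.5471, 0.3267, 0.1818]
ee_rot: [-0.001, 0.78, 0.625, -0.003]
contact_force: [0.6, -0.1, -0.1]
width: 0.0699
gripper_force: 0.0
```

```bash
python3 - <<'E'
from h import *
s=read_state();print(s['eef_pos'].round(4),s['width'],s['joint_positions'].round(2),totool(s,(.405,.373,.2)).round(1))
# s1 nozzle from w8 too
w,im=load('w8');print(ray(cam('wrist',w),(90,231),.093).round(4))
E
```

```text
[0.5471 0.3267 0.1818] 0.06989023829582079 [ 0.36  0.46  1.39 -0.    1.3   0.58] [  14.1 -148.8  -17.3]
[0.4052 0.377  0.093 ]
```

Call:
{"name": "apply_moves", "arguments": {
  "targets": [
    {"tx":5,"ty":-45,"tz":-10,"rx":0,"ry":0,"rz":0,"jaw":0},
    {"tx":10,"ty":-93,"tz":-10,"rx":0,"ry":0,"rz":0,"jaw":0},
    {"tx":16,"ty":-140,"tz":0,"rx":0,"ry":0,"rz":0,"jaw":0},
    {"tx":16.5,"ty":-149,"tz":20,"rx":0,"ry":0,"rz":0,"jaw":0},
    {"tx":16.5,"ty":-149,"tz":40,"rx":0,"ry":0,"rz":0,"jaw":0},
    {"tx":16.5,"ty":-149,"tz":80,"rx":0,"ry":0,"rz":0,"jaw":0},
    {"tx":16.5,"ty":-149,"tz":106,"rx":0,"ry":0,"rz":0,"jaw":0},
    {"tx":16.5,"ty":-149,"tz":118,"rx":0,"ry":0,"rz":0,"jaw":0}
  ]
}}

```text
time_s: 24.85
eef_pos: [0.4057, 0.3754, 0.0638]
ee_rot: [-0.0, 0.78, 0.625, -0.002]
contact_force: [0.6, 0.7, 0.2]
width: 0.093
gripper_force: 0.0
```

Call:
{"name": "apply_moves", "arguments": {
  "targets": [
    {"tx":0,"ty":0,"tz":0,"rx":0,"ry":0,"rz":0,"jaw":0.1},
    {"tx":0,"ty":0,"tz":0,"rx":0,"ry":0,"rz":0,"jaw":1},
    {"tx":0,"ty":0,"tz":0,"rx":0,"ry":0,"rz":0,"jaw":1},
    {"tx":0,"ty":0,"tz":0,"rx":0,"ry":0,"rz":0,"jaw":1},
    {"tx":0,"ty":0,"tz":0,"rx":0,"ry":0,"rz":0,"jaw":1},
    {"tx":0,"ty":0,"tz":0,"rx":0,"ry":0,"rz":0,"jaw":1},
    {"tx":0,"ty":0,"tz":0,"rx":0,"ry":0,"rz":0,"jaw":1},
    {"tx":0,"ty":0,"tz":0,"rx":0,"ry":0,"rz":0,"jaw":1}
  ]
}}

```text
time_s: 25.65
eef_pos: [0.4072, 0.3762, 0.0662]
ee_rot: [0.0, 0.78, 0.625, 0.0]
contact_force: [0.8, -0.5, 0.8]
width: 0.0338
gripper_force: 30.4
```

Call:
{"name": "apply_moves", "arguments": {
  "targets": [
    {"tx":0,"ty":0,"tz":0,"rx":0,"ry":0,"rz":0,"jaw":1},
    {"tx":0,"ty":0,"tz":0,"rx":0,"ry":0,"rz":0,"jaw":1}
  ]
}}

```text
time_s: 25.85
eef_pos: [0.4072, 0.3762, 0.0662]
ee_rot: [0.0, 0.78, 0.625, 0.0]
contact_force: [-0.7, -0.4, 1.9]
width: 0.0339
gripper_force: 30.0
```

Call:
{"name": "apply_moves", "arguments": {
  "targets": [
    {"tx":0,"ty":0,"tz":-15,"rx":0,"ry":0,"rz":0,"jaw":1},
    {"tx":0,"ty":0,"tz":-60,"rx":0,"ry":0,"rz":0,"jaw":1},
    {"tx":-15,"ty":5,"tz":-100,"rx":0,"ry":0,"rz":0,"jaw":1},
    {"tx":-50,"ty":18,"tz":-125,"rx":0,"ry":0,"rz":-0.05,"jaw":1},
    {"tx":-95,"ty":34,"tz":-125,"rx":0,"ry":0,"rz":-0.1,"jaw":1},
    {"tx":-140,"ty":50,"tz":-125,"rx":0,"ry":0,"rz":-0.15,"jaw":1},
    {"tx":-185,"ty":66,"tz":-125,"rx":0,"ry":0,"rz":-0.15,"jaw":1},
    {"tx":-230,"ty":82,"tz":-125,"rx":0,"ry":0,"rz":-0.15,"jaw":1}
  ]
}}

```text
time_s: 26.65
eef_pos: [0.4367, 0.1321, 0.1911]
ee_rot: [0.0, 0.731, 0.682, 0.0]
contact_force: [0.5, 0.8, -0.8]
width: 0.0338
gripper_force: 30.0
```

```bash
python3 - <<'E'
from h import *
s=read_state();print(s['eef_pos'].round(4),s['width'],s['joint_positions'].round(2),totool(s,(.50,-.1415,.19)).round(1),totool(s,(.627,-.1415,.19)).round(1),np.degrees(2*np.arctan2(s['ee_rot'][2],s['ee_rot'][1])))
E
```

```text
[0.4367 0.1321 0.1911] 0.03379734375065446 [ 0.05  0.13  1.83 -0.    1.18  0.12] [-268.6   82.1    1.1] [-259.8  208.8    1.2] 86.02694830647644
```

Call:
{"name": "apply_moves", "arguments": {
  "targets": [
    {"tx":-46,"ty":14,"tz":0,"rx":0,"ry":0,"rz":-0.05,"jaw":1},
    {"tx":-93,"ty":28,"tz":0,"rx":0,"ry":0,"rz":-0.1,"jaw":1},
    {"tx":-140,"ty":42,"tz":0,"rx":0,"ry":0,"rz":-0.178,"jaw":1},
    {"tx":-186,"ty":56,"tz":0,"rx":0,"ry":0,"rz":-0.178,"jaw":1},
    {"tx":-232,"ty":72,"tz":0,"rx":0,"ry":0,"rz":-0.178,"jaw":1},
    {"tx":-260,"ty":108,"tz":0,"rx":0,"ry":0,"rz":-0.178,"jaw":1},
    {"tx":-260,"ty":155,"tz":0,"rx":0,"ry":0,"rz":-0.178,"jaw":1},
    {"tx":-260,"ty":200,"tz":0,"rx":0,"ry":0,"rz":-0.178,"jaw":1}
  ]
}}

```text
time_s: 27.45
eef_pos: [0.6195, -0.1414, 0.1908]
ee_rot: [-0.0, 0.669, 0.743, -0.0]
contact_force: [0.7, -1.1, 0.1]
width: 0.0334
gripper_force: 30.0
```

Call:
{"name": "apply_moves", "arguments": {
  "targets": [
    {"tx":0,"ty":9,"tz":0,"rx":0,"ry":0,"rz":0,"jaw":1},
    {"tx":0,"ty":9,"tz":0,"rx":0,"ry":0,"rz":0,"jaw":1},
    {"tx":0,"ty":9,"tz":0,"rx":0,"ry":0,"rz":0,"jaw":1}
  ]
}}

```text
time_s: 27.75
eef_pos: [0.626, -0.138, 0.1904]
ee_rot: [-0.001, 0.668, 0.744, -0.001]
contact_force: [-0.5, 0.5, 0.6]
width: 0.0337
gripper_force: 30.0
```

```bash
python3 - <<'E'
from h import *
s,im=snap('w9');print(totool(s,(.627,-.1415,.072)).round(1),np.degrees(2*np.arctan2(s['ee_rot'][2],s['ee_rot'][1])))
camera('top');s=read_state();print(s['eef_pos'],totool(s,(.627,-.1415,.072)).round(1))
E
```

```text
27.75 [ 0.626  -0.138   0.1904] [-1.000e-03  6.677e-01  7.444e-01 -5.000e-04] [-0.39  0.46  1.37 -0.    1.31 -0.5 ] 0.03368307498851932
[ -3.7   0.9 118.4] 96.22341271915803
[ 0.6258759  -0.13810585  0.19123497] [ -3.5   0.9 119.2]
```

Call:
{"name": "apply_moves", "arguments": {
  "targets": [
    {"tx":-3.5,"ty":1,"tz":20,"rx":0,"ry":0,"rz":0,"jaw":1},
    {"tx":-3.5,"ty":1,"tz":50,"rx":0,"ry":0,"rz":0,"jaw":1},
    {"tx":-3.5,"ty":1,"tz":80,"rx":0,"ry":0,"rz":0,"jaw":1},
    {"tx":-3.5,"ty":1,"tz":100,"rx":0,"ry":0,"rz":0,"jaw":1},
    {"tx":-3.5,"ty":1,"tz":111,"rx":0,"ry":0,"rz":0,"jaw":1},
    {"tx":-3.5,"ty":1,"tz":116,"rx":0,"ry":0,"rz":0,"jaw":1},
    {"tx":-3.5,"ty":1,"tz":117,"rx":0,"ry":0,"rz":0,"jaw":1},
    {"tx":-3.5,"ty":1,"tz":117,"rx":0,"ry":0,"rz":0,"jaw":1}
  ]
}}

```text
time_s: 28.65
eef_pos: [0.6292, -0.1422, 0.0753]
ee_rot: [0.001, 0.668, 0.744, 0.0]
contact_force: [-0.5, -0.7, -0.5]
width: 0.0338
gripper_force: 30.0
```

Call:
{"name": "apply_moves", "arguments": {
  "targets": [
    {"tx":0,"ty":0,"tz":2,"rx":0,"ry":0,"rz":0,"jaw":1},
    {"tx":0,"ty":0,"tz":2.5,"rx":0,"ry":0,"rz":0,"jaw":1},
    {"tx":0,"ty":0,"tz":2.5,"rx":0,"ry":0,"rz":0,"jaw":0.35},
    {"tx":0,"ty":0,"tz":2.5,"rx":0,"ry":0,"rz":0,"jaw":0.35},
    {"tx":0,"ty":0,"tz":2.5,"rx":0,"ry":0,"rz":0,"jaw":0.35},
    {"tx":0,"ty":0,"tz":2.5,"rx":0,"ry":0,"rz":0,"jaw":0.35},
    {"tx":0,"ty":0,"tz":-40,"rx":0,"ry":0,"rz":0,"jaw":0.35},
    {"tx":0,"ty":0,"tz":-90,"rx":0,"ry":0,"rz":0,"jaw":0.35}
  ]
}}

```text
time_s: 29.45
eef_pos: [0.6269, -0.1413, 0.1623]
ee_rot: [-0.003, 0.668, 0.744, -0.001]
contact_force: [1.2, -0.6, 0.1]
width: 0.0605
gripper_force: 0.0
```

Call:
{"name": "apply_moves", "arguments": {
  "targets": [
    {"tx":0,"ty":-45,"tz":-15,"rx":0,"ry":0,"rz":0,"jaw":0.35},
    {"tx":0,"ty":-92,"tz":-30,"rx":0,"ry":0,"rz":0,"jaw":0.35},
    {"tx":-20,"ty":-130,"tz":-45,"rx":0,"ry":0,"rz":0,"jaw":0.35},
    {"tx":-60,"ty":-160,"tz":-60,"rx":0,"ry":0,"rz":0,"jaw":0.35},
    {"tx":-105,"ty":-180,"tz":-60,"rx":0,"ry":0,"rz":0,"jaw":0.35},
    {"tx":-150,"ty":-200,"tz":-60,"rx":0,"ry":0,"rz":0,"jaw":0.35},
    {"tx":-150,"ty":-200,"tz":-60,"rx":0,"ry":0,"rz":0,"jaw":0.35}
  ]
}}

```text
time_s: 30.15
eef_pos: [0.444, -0.3183, 0.2244]
ee_rot: [0.001, 0.67, 0.742, -0.001]
contact_force: [-0.1, 0.3, -0.5]
width: 0.0605
gripper_force: 0.0
```

```bash
python3 - <<'E'
from h import *
t=camera('top')[150:345,160:480,::-1]
cv2.imwrite('pics/end.png',cv2.resize(t,(800,488),interpolation=cv2.INTER_CUBIC))
E
```

```text
(no output)
```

View pics/end.png

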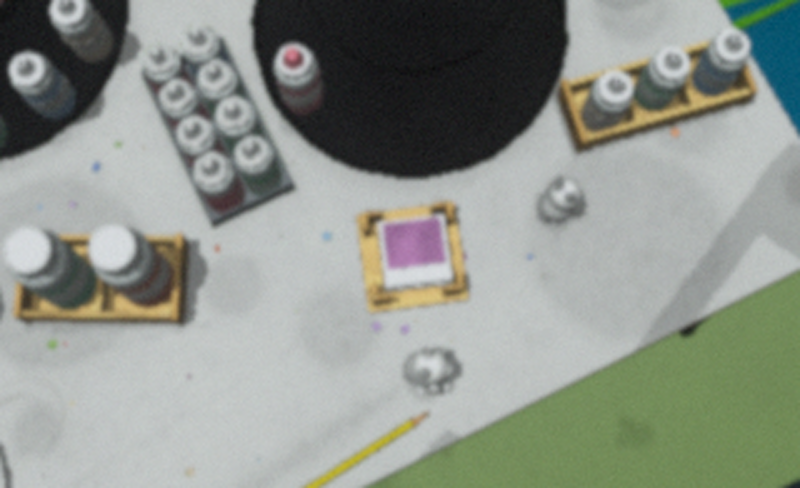

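Everything is in place: three small bottles upright in the narrow caddy at (612–733, 50–90), two large ones in the wide caddy at (30–120, 250), and both tiles flat in the box at (415,250). The arm touches nothing, so I'll hand in.

```bash
python3 -c "
from station import *
print(finish_job())"
```

```text
the job is handed in; nothing more can be done
None
```

The job is handed in: both small bottles and the large bottle stand upright in their free bays, and the two tiles lie flat, one on the other, in the tile box, all done in about 30 s of robot time.

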